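# Pack the parts pots in the round carrier tin

### The job

Pack the knobbed parts pots into the blue round tin for safe keeping: swing its keeper lever wide open, take out the steel loupe that was left inside and stand it on the round wooden disc, then pack every pot upright on the tin's floor in a honeycomb, the red-lidded pot in the middle and the black ones round it, each of them close beside another black one. Finally swing the lever shut against its stop; leave the cup, screwdriver and small tan tin where they are.

Things in the scene. Friction and masses are not known exactly. Their poses are not given: they have to be found in the camera images.
- carrier: fixed blue round open tin on a dark steel base; origin under the tin's centre on the bench. Inner diameter 128 mm, outer 136; cork floor 6 mm and rim 24 mm above the origin. Local +x points to an aluminium clamp block (36 x 36 mm, 54 mm high) 92 mm from the centre, outside the tin. Room for seven pots, one in the middle and six round it, with about 2 mm of play between neighbours
- keeper (a joint): flat steel keeper lever on a vertical hinge on the clamp block. 0 = shut on its stop, lying along carrier -x, its rubber pad over the tin's middle (50.5 mm above carrier's origin; seated pots pass under). Grows as it opens, clockwise from above, towards carrier +y; stop at 1.75 rad. Starts at 0 to 0.25, needs under 1 N at the handle, stays where left; clear of the tin beyond 1.1
- keeper_handle (a point): middle of the graspable part of the red upright cylindrical handle at the lever's free end, 132 mm from the hinge axis: 14 mm across, reaching from 62 to 101 mm above the carrier's origin, this point at 84.5 mm
- keeper_hinge (a point): point on the vertical hinge axis of the keeper lever, 92 mm from the tin's centre along carrier +x, 54.5 mm above its origin
- pot_red: the parts pot with the red lid and knob (aluminium body), always present: 40 mm across, 22 mm high (3 mm bevel round the foot), with an upright cylindrical knob 11 mm across fixed on the middle of its fixed lid, from 22 to 40 mm above the foot: grasp it there; 40 to 85 g; origin at the centre of the underside, z up
- pot_1: parts pot with a black lid and knob (aluminium body), present or absent (None from the start if absent): 40 mm across, 22 mm high (3 mm bevel round the foot), with an upright cylindrical knob 11 mm across fixed on the middle of its fixed lid, from 22 to 40 mm above the foot: grasp it there; 40 to 85 g; origin at the centre of the underside, z up
- pot_2: parts pot with a black lid and knob (aluminium body), present or absent (None from the start if absent): 40 mm across, 22 mm high (3 mm bevel round the foot), with an upright cylindrical knob 11 mm across fixed on the middle of its fixed lid, from 22 to 40 mm above the foot: grasp it there; 40 to 85 g; origin at the centre of the underside, z up
- pot_3: parts pot with a black lid and knob (aluminium body), present or absent (None from the start if absent): 40 mm across, 22 mm high (3 mm bevel round the foot), with an upright cylindrical knob 11 mm across fixed on the middle of its fixed lid, from 22 to 40 mm above the foot: grasp it there; 40 to 85 g; origin at the centre of the underside, z up
- pot_4: parts pot with a black lid and knob (aluminium body), present or absent (None from the start if absent): 40 mm across, 22 mm high (3 mm bevel round the foot), with an upright cylindrical knob 11 mm across fixed on the middle of its fixed lid, from 22 to 40 mm above the foot: grasp it there; 40 to 85 g; origin at the centre of the underside, z up
- pot_5: parts pot with a black lid and knob (aluminium body), present or absent (None from the start if absent): 40 mm across, 22 mm high (3 mm bevel round the foot), with an upright cylindrical knob 11 mm across fixed on the middle of its fixed lid, from 22 to 40 mm above the foot: grasp it there; 40 to 85 g; origin at the centre of the underside, z up
- pot_6: parts pot with a black lid and knob (aluminium body), present or absent (None from the start if absent): 40 mm across, 22 mm high (3 mm bevel round the foot), with an upright cylindrical knob 11 mm across fixed on the middle of its fixed lid, from 22 to 40 mm above the foot: grasp it there; 40 to 85 g; origin at the centre of the underside, z up
- loupe: small pale steel cup-shaped loupe, a cylinder 24 mm across and 25 mm high, standing upright in the tin at the start; origin at the centre of its underside, z up
- rest: fixed flat round wooden disc, about 110 mm across and 14 mm thick, on the green mat at the right (2 mm above the bench); origin at the centre of its underside, top 14 mm above it. A magnifier arm hangs across the bench beyond the pots and the disc, from about y = -0.05 to -0.30 at x = 0.59 and farther, about 0.48 m above the bench: keep the robot's wrist short of it when crossing over
- lidded_cup: bystander, loose: small black cup with a clear lid and no knob, 26 mm across and 26 mm high, standing among the pots; origin at the centre of its underside
- screwdriver: bystander, loose: small screwdriver with an orange end lying on the bench beyond the pots, 12 x 92 x 12 mm, long axis y; origin under its middle
- paper_tin: bystander, loose: small closed tan tin with a pale round label on top, 36 mm across and 20 mm high, beyond the pots; origin at the centre of its underside
Not all that is in view belongs to the job. What is shaped like the pot_red but green or yellow is not meant. What is shaped like the pot_6 but turquoise is not meant.

How it is judged (in metres and radians):
On the way, in this order (a step that is already met when the one before it is completed fails the run):
1. the keeper lever is swung wide open (beyond 1.2 rad) (value of joint keeper above 1.2 rad), for 0.2 s.
2. the loupe stands on the wooden disc and all pots present are packed in the tin: red in the middle, black ones round it next to one another (horizontal distance between pot_red and carrier below 0.008 m and horizontal distance between each of pot_red, pot_1, pot_2, pot_3, pot_4, pot_5, pot_6 and carrier below 0.048 m and z of each of pot_red, pot_1, pot_2, pot_3, pot_4, pot_5, pot_6 in the frame of carrier below 0.01 m and angle between each of pot_red, pot_1, pot_2, pot_3, pot_4, pot_5, pot_6, loupe's own z axis and vertical below 0.12 rad and (horizontal distance between pot_1 and pot_2 below 0.0475 m or horizontal distance between pot_1 and pot_3 below 0.0475 m or horizontal distance between pot_1 and pot_4 below 0.0475 m or horizontal distance between pot_1 and pot_5 below 0.0475 m or horizontal distance between pot_1 and pot_6 below 0.0475 m) and (horizontal distance between pot_2 and pot_1 below 0.0475 m or horizontal distance between pot_2 and pot_3 below 0.0475 m or horizontal distance between pot_2 and pot_4 below 0.0475 m or horizontal distance between pot_2 and pot_5 below 0.0475 m or horizontal distance between pot_2 and pot_6 below 0.0475 m) and (horizontal distance between pot_3 and pot_1 below 0.0475 m or horizontal distance between pot_3 and pot_2 below 0.0475 m or horizontal distance between pot_3 and pot_4 below 0.0475 m or horizontal distance between pot_3 and pot_5 below 0.0475 m or horizontal distance between pot_3 and pot_6 below 0.0475 m) and (horizontal distance between pot_4 and pot_1 below 0.0475 m or horizontal distance between pot_4 and pot_2 below 0.0475 m or horizontal distance between pot_4 and pot_3 below 0.0475 m or horizontal distance between pot_4 and pot_5 below 0.0475 m or horizontal distance between pot_4 and pot_6 below 0.0475 m) and (horizontal distance between pot_5 and pot_1 below 0.0475 m or horizontal distance between pot_5 and pot_2 below 0.0475 m or horizontal distance between pot_5 and pot_3 below 0.0475 m or horizontal distance between pot_5 and pot_4 below 0.0475 m or horizontal distance between pot_5 and pot_6 below 0.0475 m) and (horizontal distance between pot_6 and pot_1 below 0.0475 m or horizontal distance between pot_6 and pot_2 below 0.0475 m or horizontal distance between pot_6 and pot_3 below 0.0475 m or horizontal distance between pot_6 and pot_4 below 0.0475 m or horizontal distance between pot_6 and pot_5 below 0.0475 m) and horizontal distance between loupe and rest below 0.045 m and z of loupe in the frame of rest between 0.01 and 0.018 m), for 0.3 s.
At the end, for the whole second after the job is handed in: Lever under 0.1 rad; pots upright (0.12 rad), foot within 4 mm of the tin floor; red within 8 mm of the tin's centre; each black within 48 mm of it and within 47.5 mm (axes) of another black; loupe upright on the disc, within 45 mm of its centre; all at rest (all of step 2 and linear speed of each of pot_red, pot_1, pot_2, pot_3, pot_4, pot_5, pot_6, loupe below 0.02 m/s and value of joint keeper below 0.1 rad); the robot touches nothing.
It fails at once if bystander lidded_cup moved more than 5 cm (distance of lidded_cup from where it was at the start of the episode above 0.05 m).
It fails at once if bystander screwdriver moved more than 5 cm (distance of screwdriver from where it was at the start of the episode above 0.05 m).
It fails at once if bystander paper_tin moved more than 5 cm (distance of paper_tin from where it was at the start of the episode above 0.05 m).
Of pot_1, pot_2, pot_3, pot_4, pot_5, pot_6 only 4 to 6 are there at a start; the rules pass over those that are not, and their reading is None.
At some moment in a run one of pot_red, pot_1, pot_2, pot_3, pot_4, pot_5, pot_6 may be knocked a few centimetres aside while the robot is not near it.
Once in a run the grip may slacken for a moment while it holds something.
It also fails if it takes over 210 s, if anything falls off the work surface, if the arm or the gripper's body presses on something with over 40 N, if the wrist force passes 120 N, or if a joint passes its speed limit or range.

### The arm

A 6-joint arm with a two-finger parallel gripper is mounted at the origin on a cart in front of the work surface, level with it; the furniture and walls round the work are solid. World frame = base frame: x ahead of the robot, y to its left, z up, the work surface at z = 0. Lengths are in mm, angles in degrees, forces in N, time in s.
With the tool pointing down it reaches from about 300 to 850 mm from the base axis. Payload 4.2 kg.
Tool frame: the origin (TCP) lies at the very end of the fingers, on their centre line; the grasp point (between the pads) lies env.pinch_z behind it (env.pinch_z is the distance from the TCP to the grasp point, in mm); z points along the fingers, y is the line along which they close (so a half turn about z gives the same grasp; the last joint's range is limited). The gripper opens to 91 mm and grips with 3 to 60 N. Pads are 32 mm wide; open, the fingers measure 118 mm over their backs; the gripper's body (76 mm by 178 mm) begins 60 mm behind the grasp point.
Start: joints at [66.349, 18.312, 89.639, -0, 72.044, -1.146], TCP at [220.1, 531.224, 213.976] pointing down, gripper open.
Joint ranges: [-177.97, 177.97], [-48.28, 115.42], [12.27, 149.76], [-77.06, 257.06], [2.81, 150.46], [-146.56, 146.56]. Speed limits (degrees/s): [147.25, 147.25, 180, 180, 180, 180].

### API

Orientations are given as [roll, pitch, yaw] about the fixed x, y, z axes, in that order (R = Rz(yaw) Ry(pitch) Rx(roll)).
In Python, from workcell import state, vision, job_done, env gives the robot as it stands.
- The arm moves only by the tool servo_tool, never from a script. Its argument "rows" is a list of rows, each a list of 5 numbers: the shift along the tool's x, y, z scaled (see below), then the turn about the tool's z scaled (see below), then the opening, from 0 (shut) to 1 (fully open). A call has 1 to 20 rows; each row is the pose to reach, as a shift and turn from the pose commanded when the call began, along the tool's axes at that moment; what a row does not reach only later rows make up. The controller multiplies each number of a shift by 200 mm and each number of a turn by 90 degrees. A row lasts 1/12 s, in which the tool goes at most 41.7 mm and 7.16 degrees, less where a joint would pass 70% of its speed; a pose out of reach is approached as far as the arm can. A call with a number of a shift or a turn outside -1 to 1 is refused whole. A call with a gripper value outside its range is refused whole. The fingers move at their own pace and stop on an object; "force" is the grip in N (left out, the last holds). Time passes only in rows, so rows that repeat a pose let the fingers close. It gives the time, the measured TCP pose, the force, the opening and the grip force at its end, in the units of the state.
- state(): the state, without advancing time (a new reading comes with each control period).
- vision.grab_frame(name): name is "scene" or "top"; returns the picture (480x640x3 uint8, red, green, blue); there is no depth.
- vision.camera_info(name): a dict with "vertical_fov" (degrees; the focal length in pixels is half the picture's height over the tangent of half this angle, whatever the lens; pixels are square), "cx", "cy" (the principal point, pixels), "T" (4x4, takes a point from camera to world coordinates). Camera axes: x right, y up, looking along -z (the intrinsics and any distortion apply to the point x, -y, -z); pixel columns grow to the right and rows downward; lengths in mm; the calibration is good to about 2 mm. A picture is of the moment at which its call begins. camera_info takes no time and is no camera call.
- job_done(): hands the job in; it is judged then, once.
The state is a dict: "time_s": time; "qpos": joint angles; "qvel": joint speeds; "effort": joint torques, N m; "ee_pos": TCP position; "ee_rot": TCP orientation; "force": force on the tool from outside, world axes, zero at the start; "torque": the same for the moment, N m; "gripper_width": finger opening in mm; "gripper_force": force on a finger pad.
Only numpy, scipy, OpenCV 4.12 (cv2) and the standard library are available. Lean on these libraries where they do the work, as an engineer would, in place of code of your own. Each camera call takes 0.05 s, during which the arm holds its last target. There are 200 camera calls.

## Working session

There is one attempt and no reset: what is moved stays moved. The work goes in short steps, Python scripts to look and compute and a tool call to move; the robot and the scene stay as the last step left them, time stands still between calls to the robot, and variables do not carry over. Pictures are saved under pics/ and viewed, at most 14 in all, crops included, and the job is handed in when it is done.

Besides the shell and the picture viewer there is one more tool, called after "Request:" by a JSON object that holds its "op" and its "data", one argument or row to a line. servo_tool: Moves the arm, as the interface text tells. Its arguments: {"type":"object","properties":{"rows":{"type":"array"},"force":{"type":"number"}},"required":["rows"]}

```bash
ls; mkdir -p pics
python3 - <<'E'
from workcell import state, vision, env
import cv2
print(state()); print(env.pinch_z)
for n in("scene","top"):
    i=vision.camera_info(n);print(n,i)
    cv2.imwrite(f"pics/{n}0.png",vision.grab_frame(n)[:,:,::-1])
E
```

```text
pics
{'time_s': 0.0, 'qpos': array([ 6.63487449e+01,  1.83503607e+01,  8.97061281e+01, -2.96216057e-03,
        7.20451102e+01, -1.14474737e+00]), 'qvel': array([ 0.0444534 ,  0.1063867 ,  0.07367444, -0.13705312,  0.01462536,
       -0.04545563]), 'effort': array([ 2.62516078e-03, -4.12461591e+01, -2.31972420e+01,  7.30457157e-02,
        4.58003778e-02, -1.47043397e-04]), 'ee_pos': array([219.90101457, 530.73380417, 213.1350155 ]), 'ee_rot': array([-1.79898365e+02,  7.85942375e-04,  1.57494409e+02]), 'force': array([-0.62282103,  0.5503289 , -0.13781723]), 'torque': array([0.02749632, 0.0320742 , 0.00392581]), 'gripper_force': 0.0, 'gripper_width': 91.21341277474899}
18.8
scene {'vertical_fov': 46.82828732132913, 'cx': 319.2185033462103, 'cy': 241.12711654011147, 'T': array([[ 6.26349277e-01,  5.83411886e-01, -5.17027228e-01,
        -2.80345506e+01],
       [-7.79409880e-01,  4.80917642e-01, -4.01545092e-01,
        -3.64528270e+02],
       [ 1.43813362e-02,  6.54483608e-01,  7.55939405e-01,
         8.24743324e+02],
       [ 0.00000000e+00,  0.00000000e+00,  0.00000000e+00,
         1.00000000e+00]])}
top {'vertical_fov': 55.282252454615055, 'cx': 322.59002241828745, 'cy': 239.30730963239225, 'T': array([[-7.43895541e-03,  9.98175644e-01, -5.99169900e-02,
         4.24256502e+02],
       [-9.99926442e-01, -6.85122229e-03,  1.00085968e-02,
         2.45520564e+01],
       [ 9.57983291e-03,  5.99870361e-02,  9.98153186e-01,
         9.81881254e+02],
       [ 0.00000000e+00,  0.00000000e+00,  0.00000000e+00,
         1.00000000e+00]])}
```

View pics/top0.png

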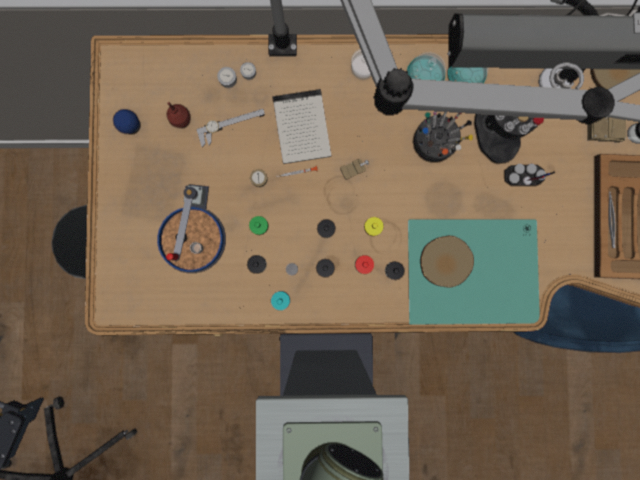

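View pics/scene0.png

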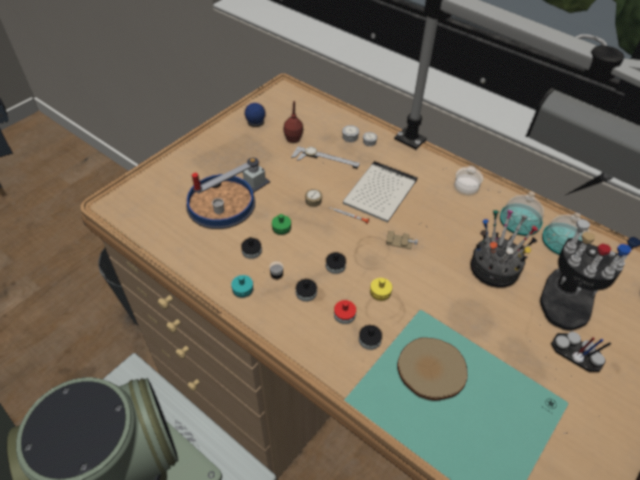

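The top view shows the tin at (191,240) with the lever handle at (173,257) and the loupe at (197,248). The black pots are at (326,228), (257,264), (325,268) and (395,270), red is at (364,264), and the disc is at (447,261). That makes 4 black pots plus the red one. The scene view agrees.

```bash
cat > h.py <<'E'
import numpy as np, cv2
from workcell import state, vision
class Cam:
    def __init__(s,n):
        i=vision.camera_info(n); s.n=n; s.T=np.array(i["T"]); s.c=(i["cx"],i["cy"]); s.f=240/np.tan(np.radians(i["vertical_fov"]/2))
    def proj(s,p):
        q=np.linalg.inv(s.T)@np.append(p,1); return np.array([s.c[0]+s.f*q[0]/-q[2], s.c[1]-s.f*q[1]/-q[2]])
    def ray(s,u):
        d=s.T[:3,:3]@np.array([(u[0]-s.c[0])/s.f,-(u[1]-s.c[1])/s.f,-1]); return s.T[:3,3],d
    def atz(s,u,z):
        o,d=s.ray(u); return o+d*(z-o[2])/d[2]
top,sc=Cam("top"),Cam("scene")
def tri(ut,us):
    A=[];b=[]
    for c,u in((top,ut),(sc,us)):
        o,d=c.ray(u); d/=np.linalg.norm(d); P=np.eye(3)-np.outer(d,d); A.append(P); b.append(P@o)
    return np.linalg.lstsq(np.vstack(A),np.hstack(b),rcond=None)[0]
def grab(n,name=None):
    im=vision.grab_frame(n)
    if name: cv2.imwrite("pics/"+name,im[:,:,::-1])
    return im
def zoom(im,u,r,k,grid=True):
    x,y=int(u[0]),int(u[1]); c=im[y-r[1]:y+r[1],x-r[0]:x+r[0]]
    return cv2.resize(c,None,fx=k,fy=k,interpolation=cv2.INTER_CUBIC)
def blobs(im,mask):
    n,l,s,c=cv2.connectedComponentsWithStats(mask.astype(np.uint8)); return [(c[i].round(1),s[i][4],s[i][2:4]) for i in range(1,n)]
E
python3 - <<'E'
from h import *
a=cv2.imread("pics/top0.png")[:,:,::-1]; b=cv2.imread("pics/scene0.png")[:,:,::-1]
def masks(im):
    h=cv2.cvtColor(np.ascontiguousarray(im),cv2.COLOR_RGB2HSV).astype(int)
    return h[...,2]<75, (h[...,1]>170)&((h[...,0]<6)|(h[...,0]>174))&(h[...,2]>100)
for im,box in((a,(150,210,420,290)),(b,(180,160,400,350))):
    for m in masks(im):
        k=np.zeros_like(m);k[box[1]:box[3],box[0]:box[2]]=1
        for B in blobs(im,m&k):
            if B[1]>20:print(B)
    print()
for p in((326,228),(257,264),(325,268),(395,270),(364,264)):
    w=top.atz(p,26);print(p,w.round(),sc.proj(w).round(),'lid z0',sc.proj(w-[0,0,26]).round())
w=top.atz((191,240),10);print(w,sc.proj(w))
cv2.imwrite("pics/z1.png",np.hstack([zoom(a,(191,225),(45,55),5),zoom(b,(225,185),(35,55),5)])[:,:,::-1])
E
```

```text
(array([164.5, 232.2]), np.int32(113), array([23, 48], dtype=int32))
(array([217.2, 244.1]), np.int32(187), array([30, 61], dtype=int32))
(array([325.9, 228. ]), np.int32(239), array([17, 17], dtype=int32))
(array([176. , 256.2]), np.int32(33), array([7, 7], dtype=int32))
(array([256.3, 263.9]), np.int32(250), array([18, 17], dtype=int32))
(array([325. , 267.4]), np.int32(234), array([17, 18], dtype=int32))
(array([394.4, 270.1]), np.int32(250), array([18, 17], dtype=int32))
(array([169.3, 256.1]), np.int32(37), array([7, 7], dtype=int32))
(array([364.3, 263.9]), np.int32(228), array([17, 17], dtype=int32))

(array([254. , 164.7]), np.int32(35), array([7, 6], dtype=int32))
(array([386.6, 167.3]), np.int32(46), array([26, 12], dtype=int32))
(array([236.7, 181.2]), np.int32(54), array([20, 12], dtype=int32))
(array([259.8, 182.6]), np.int32(101), array([14, 15], dtype=int32))
(array([202.5, 181.3]), np.int32(32), array([13,  9], dtype=int32))
(array([191.4, 193.2]), np.int32(31), array([ 7, 14], dtype=int32))
(array([224. , 219.2]), np.int32(431), array([66, 28], dtype=int32))
(array([
[... 208 characters left out ...]
6.5, 275.6]), np.int32(46), array([11,  6], dtype=int32))
(array([305.9, 288.3]), np.int32(298), array([20, 19], dtype=int32))
(array([246.3, 293.8]), np.int32(25), array([12,  7], dtype=int32))
(array([370.1, 335.5]), np.int32(358), array([21, 20], dtype=int32))
(array([344.7, 309.5]), np.int32(284), array([20, 18], dtype=int32))

(326, 228) [505.   8.  26.] [337. 259.] lid z0 [336. 267.]
(257, 264) [431. 152.  26.] [252. 245.] lid z0 [253. 253.]
(325, 268) [422.  10.  26.] [307. 286.] lid z0 [307. 295.]
(395, 270) [ 417. -135.   26.] [372. 333.] lid z0 [371. 341.]
(364, 264) [429. -71.  26.] [346. 307.] lid z0 [345. 316.]
[483.03987206 293.61406928  10.        ] [220.14694447 201.68468152]
```

View pics/z1.png

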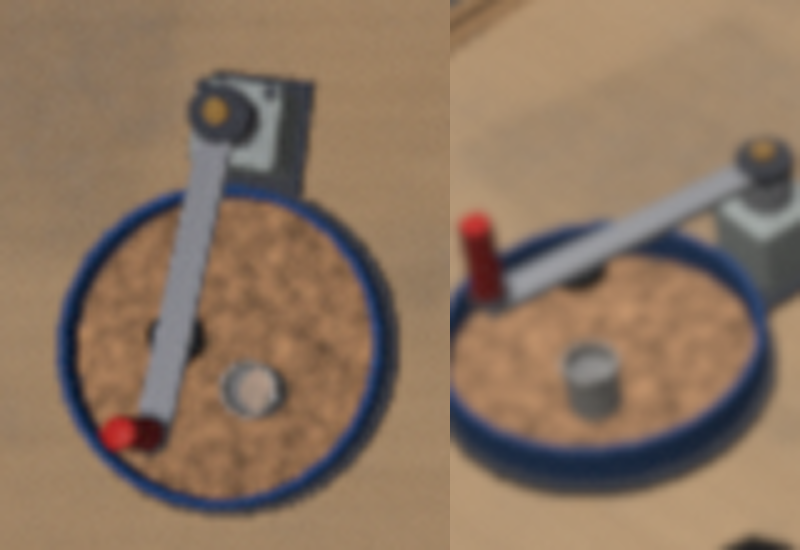

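The zoom shows the hinge cap at top px (188,192), the handle top at (169.5,256.5) and the loupe rim at (196,247.6). In the scene view these are at (252.5,160), (195,174) and (218.5,202).

Run:
```python
from h import *
from scipy.optimize import minimize
a=cv2.imread("pics/top0.png"); b=cv2.imread("pics/scene0.png")
def hull_mask(pts):
    m=np.zeros((480*4,640*4),np.uint8); cv2.fillConvexPoly(m,cv2.convexHull((np.array(pts)*4+2).astype(np.int32)),1); return m
def fit(rad,zs,obs,x0):
    th=np.linspace(0,6.28,60)
    def cost(p):
        e=0
        for c,m in obs:
            q=[c.proj([p[0]+rad*np.cos(t),p[1]+rad*np.sin(t),z]) for z in zs for t in th]
            e+=np.sum(hull_mask(q)!=m)/16
        return e
    r=minimize(cost,x0,method="Nelder-Mead",options=dict(initial_simplex=np.array([x0,np.add(x0,[6,0]),np.add(x0,[0,6])]))); return r.x.round(1),r.fun
def blue(im,box):
    h=cv2.cvtColor(im,cv2.COLOR_BGR2HSV).astype(int); m=(h[...,0]>100)&(h[...,0]<130)&(h[...,1]>110)
    k=np.zeros_like(m);k[box[1]:box[3],box[0]:box[2]]=1; p=np.argwhere(m&k)[:,::-1]; print("blue n",len(p),p.min(0),p.max(0))
    return hull_mask(np.vstack([p+d for d in([-.4,-.4],[.4,.4],[-.4,.4],[.4,-.4])]))
mt,ms=blue(a,(145,195,240,285)),blue(b,(175,165,262,235))
print("tin top",fit(68,(2,24),[(top,mt)],[483,294]),"scene",fit(68,(2,24),[(sc,ms)],[483,294]))
def wood(im,box):
    h=cv2.cvtColor(im,cv2.COLOR_BGR2HSV).astype(int); m=(h[...,0]<35)&(h[...,1]>50)
    k=np.zeros_like(m);k[box[1]:box[3],box[0]:box[2]]=1; p=np.argwhere(m&k)[:,::-1]; print("wood",len(p),p.min(0),p.max(0)); return hull_mask(p)
print("disc",fit(55,(2,16),[(top,wood(a,(412,225,490,300)))],[430,-240]))
print("hinge",tri((188.4,191.8),(252.5,160)),"handle",tri((169.5,256.5),(195,174.3)),"loupe",tri((196,247.6),(218.5,202)))
for t,s in(((325.9,228),(335.6,261.2)),((256.3,263.9),(251,246.4)),((325,267.4),(305.9,288.3)),((394.4,270.1),(370.1,335.5)),((364.3,263.9),(344.7,309.5))):
    print("pot",top.atz(t,22).round(1),tri(t,s).round(1))
```

```text
blue n 335 [158 207] [222 271]
blue n 378 [188 177] [252 225]
tin top (array([485. , 292.9]), np.float64(115.375)) scene (array([488.8, 299.7]), np.float64(342.6875))
wood 2096 [421 236] [473 286]
disc (array([ 434.5, -248.1]), np.float64(134.3125))
hinge [576.74470549 284.54556241  65.30927556] handle [446.17189858 308.46037439 103.00196802] loupe [465.81119876 276.77610424  33.15342626]
pot [505.6   7.8  22. ] [505.3   8.5  18. ]
pot [431.4 153.8  22. ] [430.8 154.9  18.7]
pot [423.   10.3  22. ] [422.1  11.3  18.2]
pot [ 416.3 -134.9   22. ] [ 415.4 -134.5   18.2]
pot [429.7 -72.   22. ] [428.7 -71.   20.7]
```

Request:
{"op": "servo_tool", "data": {
  "rows": [
    [-0.735,-0.297,0,-0.25,0.45],
    [-0.735,-0.297,0,-0.25,0.45],
    [-0.735,-0.297,0,-0.25,0.45],
    [-0.735,-0.297,0,-0.25,0.45],
    [-0.735,-0.297,0,-0.25,0.45],
    [-0.735,-0.297,0,-0.25,0.45]
  ],
  "force": 8
}}

```text
time_s: 0.6
ee_pos: [334.3, 418.6, 213.7]
ee_rot: [-180.0, -0.0, 179.7]
force: [0.1, -0.2, 0.1]
gripper_width: 54.1
gripper_force: 0.0
```

Request:
{"op": "servo_tool", "data": {
  "rows": [
    [-0.56,-0.55,0,0,0.45],
    [-0.56,-0.55,0,0,0.45],
    [-0.56,-0.55,0,0,0.45],
    [-0.56,-0.55,0,0,0.45],
    [-0.56,-0.55,0,0,0.45],
    [-0.56,-0.55,0.3,0,0.45],
    [-0.56,-0.55,0.5,0,0.45],
    [-0.56,-0.55,0.73,0,0.45],
    [-0.56,-0.55,0.73,0,0.45],
    [-0.56,-0.55,0.73,0,0.45],
    [-0.56,-0.55,0.73,0,0.0],
    [-0.56,-0.55,0.73,0,0.0],
    [-0.56,-0.55,0.73,0,0.0],
    [-0.56,-0.55,0.73,0,0.0],
    [-0.56,-0.55,0.73,0,0.0]
  ]
}}

```text
time_s: 1.85
ee_pos: [446.0, 310.9, 69.6]
ee_rot: [179.9, 0.2, 180.0]
force: [-0.7, 0.2, 5.0]
gripper_width: 14.3
gripper_force: 8.0
```

Request:
{"op": "servo_tool", "data": {
  "rows": [
    [-0.024,0.073,-0.005,0,0],
    [-0.058,0.158,-0.005,0,0],
    [-0.105,0.239,-0.005,0,0],
    [-0.162,0.311,-0.005,0,0],
    [-0.228,0.376,-0.005,0,0],
    [-0.303,0.43,-0.005,0,0],
    [-0.384,0.474,-0.005,0,0],
    [-0.471,0.505,-0.005,0,0],
    [-0.562,0.524,-0.005,0,0],
    [-0.654,0.531,-0.005,0,0],
    [-0.723,0.527,-0.005,0,0],
    [-0.723,0.527,-0.005,0,0],
    [-0.723,0.527,-0.005,0,0],
    [-0.723,0.527,-0.005,0,0]
  ]
}}

```text
time_s: 3.02
ee_pos: [589.7, 416.2, 69.6]
ee_rot: [179.9, 0.1, -180.0]
force: [1.3, 2.8, 0.0]
gripper_width: 14.1
gripper_force: 8.0
```

Request:
{"op": "servo_tool", "data": {
  "rows": [
    [0,0,0,0,0.4],
    [0,0,0,0,0.4],
    [0,0,0,0,0.4],
    [0,0,-0.2,0,0.4],
    [0,0,-0.4,0,0.4],
    [0,0,-0.4,0,0.4],
    [0,0,-0.4,0,0.4]
  ]
}}

```text
time_s: 3.6
ee_pos: [590.8, 416.2, 152.6]
ee_rot: [179.8, 0.3, -180.0]
force: [-0.2, -0.2, -1.1]
gripper_width: 36.2
gripper_force: 0.0
```

Request:
{"op": "servo_tool", "data": {
  "rows": [
    [0.624,-0.696,0,0,0.45],
    [0.624,-0.696,0,0,0.45],
    [0.624,-0.696,0,0,0.45],
    [0.624,-0.696,0,0,0.45],
    [0.624,-0.696,0,0,0.45],
    [0.624,-0.696,0,0,0.45],
    [0.624,-0.696,0,0,0.45],
    [0.624,-0.696,0,0,0.45]
  ]
}}

```text
time_s: 4.27
ee_pos: [465.2, 276.6, 148.5]
ee_rot: [180.0, -0.0, 180.0]
force: [0.3, -0.0, 0.4]
gripper_width: 41.0
gripper_force: 0.0
```

Run:
```python
from h import *
print(state()["ee_pos"],state()["ee_rot"])
a=grab("top","top1.png"); b=grab("scene","scene1.png")
cv2.imwrite("pics/z2.png",np.hstack([zoom(a,(191,225),(50,65),4),zoom(b,(225,185),(50,65),4)])[:,:,::-1])
```

```text
[465.18902787 276.55258961 148.51700503] [ 1.79994866e+02 -6.96946488e-03  1.79993765e+02]
```

View pics/z2.png

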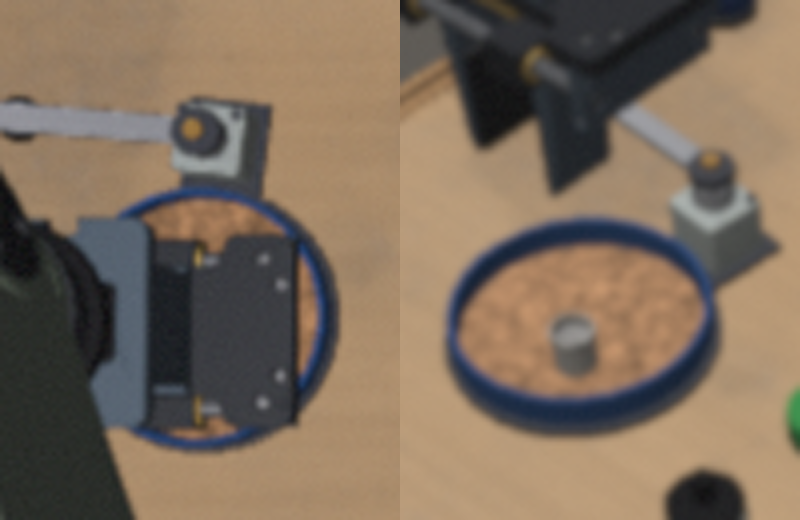

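The lever is open across the top left, and the loupe is at scene px (218,202), under the gripper.

Request:
{"op": "servo_tool", "data": {
  "rows": [
    [0,0,0.2,0,0.45],
    [0,0,0.4,0,0.45],
    [0,0,0.55,0,0.45],
    [0,0,0.63,0,0.45],
    [0,0,0.677,0,0.45],
    [0,0,0.677,0,0.45],
    [0,0,0.677,0,0.45],
    [0,0,0.677,0,0],
    [0,0,0.677,0,0],
    [0,0,0.677,0,0],
    [0,0,0.677,0,0],
    [0,0,0.677,0,0]
  ],
  "force": 15
}}

```text
time_s: 5.37
ee_pos: [465.8, 276.8, 14.8]
ee_rot: [179.9, 0.1, 180.0]
force: [-0.3, 0.1, 5.7]
gripper_width: 22.2
gripper_force: 15.0
```

Run:
```python
from h import *
from scipy.optimize import minimize
b=cv2.imread("pics/scene1.png")
h=cv2.cvtColor(b,cv2.COLOR_BGR2HSV).astype(int); m=(h[...,0]>98)&(h[...,0]<135)&(h[...,1]>90)
k=np.zeros_like(m);k[173:232,183:258]=1; m&=k
c=[x for x in blobs(b,m) if x[1]>30]; print(c)
n,l,s,_=cv2.connectedComponentsWithStats(m.astype(np.uint8)); i=1+np.argmax(s[1:,4]); p=np.argwhere(l==i)[:,::-1]
def hm(q): 
    M=np.zeros((1920,2560),np.uint8); cv2.fillConvexPoly(M,cv2.convexHull((np.array(q)*4+2).astype(np.int32)),1); return M
o=hm(np.vstack([p+d for d in([-.4,-.4],[.4,.4],[-.4,.4],[.4,-.4])])); th=np.linspace(0,6.28,60)
def cost(x,z0=2): return np.sum(hm([sc.proj([x[0]+68*np.cos(t),x[1]+68*np.sin(t),z]) for z in(z0,24) for t in th])!=o)/16
for z0 in(2,6):
    r=minimize(cost,[485,293],args=(z0,),method="Nelder-Mead",options=dict(initial_simplex=[[485,293],[492,293],[485,300]])); print(r.x,r.fun)
```

```text
[(array([221., 202.]), np.int32(631), array([65, 51], dtype=int32))]
[488.00727177 298.95871782] 234.0
[486.18988037 296.23532104] 160.6875
```

Request:
{"op": "servo_tool", "data": {
  "rows": [
    [0,0,-0.1,0,0],
    [0,0,-0.25,0,0],
    [0,-0.1,-0.4,0,0],
    [0.02,-0.3,-0.4,0,0],
    [0.05,-0.5,-0.4,0,0],
    [0.06,-0.7,-0.4,0,0],
    [0.08,-0.9,-0.4,0,0],
    [0.1,-1,-0.4,0,0]
  ]
}}

```text
time_s: 6.03
ee_pos: [443.6, 72.9, 93.6]
ee_rot: [-179.9, -0.0, 179.9]
force: [0.0, -0.1, -0.6]
gripper_width: 22.0
gripper_force: 15.0
```

Request:
{"op": "servo_tool", "data": {
  "rows": [
    [0,-0.2,0,0,0],
    [0,-0.4,0,0,0],
    [0,-0.6,0,0,0],
    [0,-0.8,0,0,0],
    [0,-1,0,0,0],
    [0,-1,0,0,0]
  ]
}}

```text
time_s: 6.53
ee_pos: [445.2, -129.8, 93.9]
ee_rot: [-179.8, 0.1, 179.7]
force: [0.8, 0.7, -0.5]
gripper_width: 21.9
gripper_force: 15.0
```

Request:
{"op": "servo_tool", "data": {
  "rows": [
    [0.05,-0.2,0,0,0],
    [0.05,-0.4,0,0,0],
    [0.05,-0.6,0,0,0],
    [0.05,-0.6,0.1,0,0],
    [0.05,-0.6,0.2,0,0],
    [0.05,-0.6,0.28,0,0],
    [0.05,-0.6,0.32,0,0],
    [0.05,-0.6,0.34,0,0],
    [0.05,-0.6,0.34,0,0],
    [0.05,-0.6,0.34,0,0]
  ]
}}

```text
time_s: 7.37
ee_pos: [435.5, -243.7, 26.1]
ee_rot: [-180.0, 0.1, -180.0]
force: [0.6, -0.6, -0.4]
gripper_width: 22.0
gripper_force: 15.0
```

Request:
{"op": "servo_tool", "data": {
  "rows": [
    [0,0,0.005,0,0],
    [0,0,0.01,0,0],
    [0,0,0.01,0,0]
  ]
}}

```text
time_s: 7.62
ee_pos: [435.6, -243.9, 24.4]
ee_rot: [-180.0, 0.1, -180.0]
force: [0.4, 0.8, 3.8]
gripper_width: 22.3
gripper_force: 15.0
```

Request:
{"op": "servo_tool", "data": {
  "rows": [
    [0,0,0,0,0.45],
    [0,0,0,0,0.45],
    [0,0,0,0,0.45],
    [0,0,0,0,0.45],
    [0,0,-0.1,0,0.45],
    [0,0,-0.3,0,0.45],
    [0,0,-0.5,0,0.45],
    [0,0.2,-0.5,0,0.45],
    [0.01,0.4,-0.5,0,0.45],
    [0.03,0.6,-0.5,0,0.45],
    [0.03,0.75,-0.5,0,0.45],
    [0.03,0.86,-0.5,0,0.45],
    [0.03,0.86,-0.5,0,0.45],
    [0.03,0.86,-0.5,0,0.45],
    [0.03,0.86,-0.5,0,0.45]
  ]
}}

```text
time_s: 8.87
ee_pos: [429.1, -72.2, 123.5]
ee_rot: [-180.0, 0.0, -180.0]
force: [-0.1, -0.8, 0.6]
gripper_width: 41.1
gripper_force: 0.0
```

Run:
```python
from h import *
print(state()["ee_pos"],state()["ee_rot"])
a=grab("top","top2.png"); b=grab("scene","scene2.png")
v=lambda im,s:cv2.resize(im,s)
cv2.imwrite("pics/z3.png",np.hstack([zoom(a,(345,250),(150,70),2)[:,:],zoom(b,(400,330),(80,70),2)[:,:200]])[:,:,::-1] if 0 else zoom(b,(360,320),(130,100),3)[:,:,::-1])
for im in(a,b):
    h=cv2.cvtColor(np.ascontiguousarray(im),cv2.COLOR_RGB2HSV).astype(int)
    for m in(h[...,2]<75,(h[...,1]>170)&((h[...,0]<6)|(h[...,0]>174))&(h[...,2]>100)):
        print([ (tuple(map(float,x[0])),int(x[1])) for x in blobs(im,m) if 180<x[1]<380 and max(x[2])<24 and 150<x[0][0]<420])
```

```text
[429.08811461 -72.17754612 123.53998903] [-1.79976412e+02  1.25931230e-02 -1.79987593e+02]
[((325.9, 228.0), 238), ((256.3, 263.9), 246)]
[]
[((250.9, 246.3), 236), ((305.9, 288.1), 281), ((370.1, 335.4), 342)]
[((344.7, 309.5), 288)]
```

View pics/z3.png

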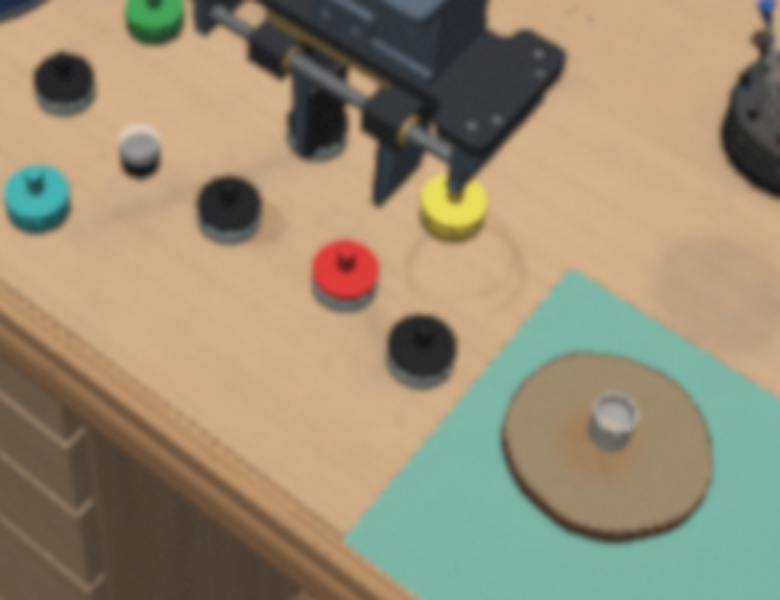

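The loupe stands upright on the disc at (613,420) in the crop, and the red pot at (345,270) hasn't moved.

Request:
{"op": "servo_tool", "data": {
  "rows": [
    [0,0,0.2,0,0.42],
    [0,0,0.35,0,0.42],
    [0,0,0.45,0,0.42],
    [0,0,0.49,0,0.42],
    [0,0,0.49,0,0.42],
    [0,0,0.49,0,0.42],
    [0,0,0.49,0,0],
    [0,0,0.49,0,0],
    [0,0,0.49,0,0],
    [0,0,0.49,0,0],
    [0,0,0.49,0,0],
    [0,0,0.49,0,0]
  ],
  "force": 25
}}

```text
time_s: 9.97
ee_pos: [429.2, -71.7, 26.0]
ee_rot: [-180.0, 0.1, 180.0]
force: [-0.7, 1.0, 2.3]
gripper_width: 9.8
gripper_force: 25.0
```

Request:
{"op": "servo_tool", "data": {
  "rows": [
    [0,0,-0.1,0,0],
    [0,0,-0.25,0,0],
    [0,0.1,-0.38,0,0],
    [-0.05,0.3,-0.38,0,0],
    [-0.1,0.5,-0.38,0,0],
    [-0.15,0.7,-0.38,0,0],
    [-0.2,0.85,-0.38,0,0],
    [-0.28,1,-0.38,0,0],
    [-0.28,1,-0.38,0,0],
    [-0.28,1,-0.38,0,0]
  ]
}}

```text
time_s: 10.8
ee_pos: [485.2, 129.6, 101.2]
ee_rot: [-180.0, -0.0, -179.8]
force: [-0.2, -0.4, -1.5]
gripper_width: 10.0
gripper_force: 25.0
```

Request:
{"op": "servo_tool", "data": {
  "rows": [
    [0,0.2,0,0,0],
    [0,0.4,0,0,0],
    [0,0.6,0,0,0],
    [0,0.75,0,0,0],
    [0,0.825,0,0,0],
    [0,0.825,0,0,0],
    [0,0.825,0,0,0],
    [0,0.825,0,0,0]
  ]
}}

```text
time_s: 11.47
ee_pos: [484.5, 291.2, 101.3]
ee_rot: [-179.9, -0.1, 179.9]
force: [-0.5, 0.9, -0.7]
gripper_width: 9.7
gripper_force: 25.0
```

Run:
```python
from h import *
s=state();print(s["ee_pos"],s["ee_rot"],s["gripper_width"],s["force"])
b=grab("scene","scene3.png")
cv2.imwrite("pics/z4.png",zoom(b,(225,190),(60,50),6)[:,:,::-1])
```

```text
[484.52943918 291.23537932 101.29900746] [-1.79911968e+02 -7.07369744e-02  1.79932452e+02] 9.665430570046281 [-0.50897891  0.93943075 -0.7183744 ]
```

View pics/z4.png

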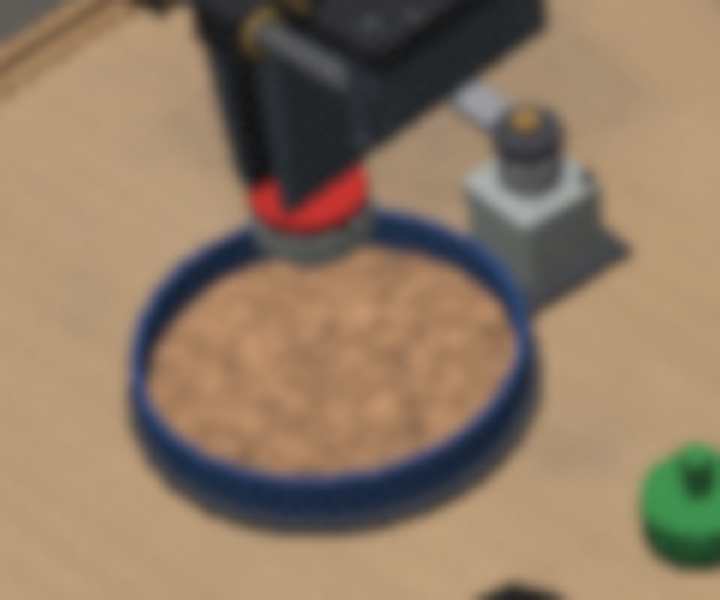

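Request:
{"op": "servo_tool", "data": {
  "rows": [
    [-0.002,0.008,0.12,0,0],
    [-0.002,0.008,0.22,0,0],
    [-0.002,0.008,0.3,0,0],
    [-0.002,0.008,0.33,0,0],
    [-0.002,0.008,0.345,0,0],
    [-0.002,0.008,0.345,0,0],
    [-0.002,0.008,0.345,0,0]
  ]
}}

```text
time_s: 12.1
ee_pos: [486.2, 294.6, 33.5]
ee_rot: [179.9, 0.1, 180.0]
force: [-0.4, 0.9, -0.3]
gripper_width: 10.0
gripper_force: 25.0
```

Request:
{"op": "servo_tool", "data": {
  "rows": [
    [0,0,0.008,0,0],
    [0,0,0.008,0,0],
    [0,0,0.008,0,0.35],
    [0,0,0.008,0,0.35],
    [0,0,0.008,0,0.35],
    [0,0,0.008,0,0.35],
    [0,0,-0.15,0,0.35],
    [0,0,-0.35,0,0.35],
    [0.07,-0.2,-0.35,0,0.4],
    [0.14,-0.4,-0.35,0,0.42],
    [0.274,-0.6,-0.35,0,0.42],
    [0.274,-0.704,-0.35,0,0.42],
    [0.274,-0.704,-0.35,0,0.42],
    [0.274,-0.704,-0.35,0,0.42]
  ]
}}

```text
time_s: 13.27
ee_pos: [430.5, 153.3, 102.9]
ee_rot: [180.0, 0.0, 179.9]
force: [0.8, -0.1, 0.1]
gripper_width: 37.9
gripper_force: 0.0
```

```bash
cat > look.py <<'E'
from h import *
from scipy.optimize import minimize
import sys
s=state();print(s["ee_pos"].round(1),s["ee_rot"].round(1),s["gripper_width"])
a=grab("top","t_%s.png"%sys.argv[1]); b=grab("scene","s_%s.png"%sys.argv[1])
for nm,c,im in(("top",top,a),("scene",sc,b)):
    h=cv2.cvtColor(np.ascontiguousarray(im),cv2.COLOR_RGB2HSV).astype(int)
    for k,m in(("blk",h[...,2]<75),("red",(h[...,1]>170)&((h[...,0]<6)|(h[...,0]>174))&(h[...,2]>100))):
        for x in blobs(im,m):
            if 150<x[1]<380 and max(x[2])<24 and 150<x[0][0]<420 and 150<x[0][1]<350: print(nm,k,x[0],x[1],"z22",c.atz(x[0],22).round(1)[:2],"z28",c.atz(x[0],28).round(1)[:2])
E
python3 look.py a; python3 -c "
import cv2,numpy as np
from h import *
a=cv2.imread('pics/t_a.png');b=cv2.imread('pics/s_a.png')
cv2.imwrite('pics/z5.png',np.hstack([zoom(a,(191,235),(40,50),6)[:,:400],zoom(b,(222,200),(40,50),6)[:,:400]]) if 0 else np.hstack([zoom(a,(191,240),(38,45),5),zoom(b,(222,200),(40,45),5)]))"
```

```text
[430.5 153.3 102.9] [180.    0.  179.9] 37.90665163852748
top blk [325.9 228. ] 236 z22 [505.6   7.8] z28 [505.1   7.9]
top blk [325.  267.5] 230 z22 [422.8  10.3] z28 [422.8  10.4]
top blk [394.4 270. ] 248 z22 [ 416.5 -134.9] z28 [ 416.5 -133.9]
scene blk [251.  246.4] 248 z22 [428.4 153.4] z28 [425.  149.5]
scene blk [335.5 261.1] 257 z22 [502.    7.8] z28 [498.   5.]
scene blk [305.9 288.2] 286 z22 [419.3  10.6] z28 [416.    7.8]
scene blk [370.2 335.4] 349 z22 [ 412.7 -134.6] z28 [ 409.4 -136.3]
scene red [218.3 195. ] 159 z22 [486.8 300.7] z28 [482.9 295.7]
```

View pics/z5.png

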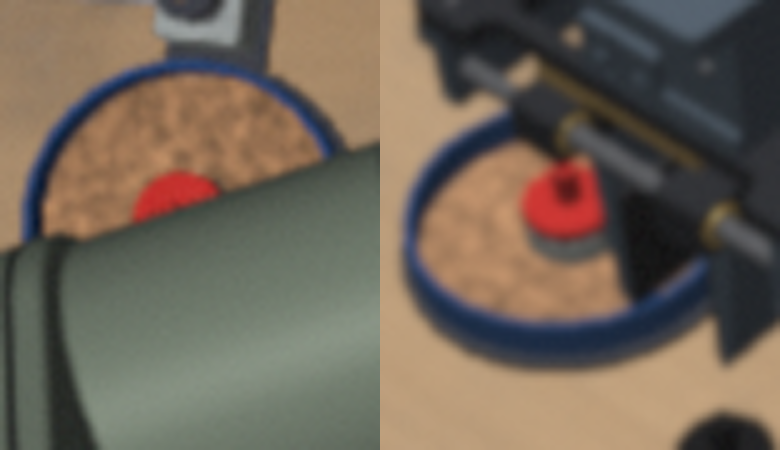

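Request:
{"op": "servo_tool", "data": {
  "rows": [
    [0,-0.2,0,0,0.42],
    [0,-0.4,0,0,0.42],
    [0,-0.6,0,0,0.42],
    [0,-0.8,0,0,0.42],
    [0.03,-1,0,0,0.42]
  ]
}}

```text
time_s: 13.78
ee_pos: [426.7, -46.8, 102.7]
ee_rot: [-180.0, 0.1, -179.9]
force: [1.2, -0.8, -0.1]
gripper_width: 38.5
gripper_force: 0.0
```

Request:
{"op": "servo_tool", "data": {
  "rows": [
    [0.04,-0.2,0,0,0.42],
    [0.04,-0.35,0,0,0.42],
    [0.04,-0.44,0,0,0.42],
    [0.04,-0.44,0,0,0.42],
    [0.04,-0.44,0,0,0.42],
    [0.04,-0.44,0,0,0.42]
  ]
}}

```text
time_s: 14.28
ee_pos: [417.0, -132.8, 102.3]
ee_rot: [180.0, -0.0, -179.9]
force: [-0.0, 1.0, -0.1]
gripper_width: 38.4
gripper_force: 0.0
```

```bash
python3 look.py b; python3 -c "
import cv2,numpy as np
from h import *
for z in (22,28): print(top.proj([486.2,294.6,z]),sc.proj([486.2,294.6,z]))
a=cv2.imread('pics/t_b.png');b=cv2.imread('pics/s_b.png')
cv2.imwrite('pics/z6.png',np.hstack([zoom(a,(191,235),(40,50),5),zoom(b,(222,200),(40,50),5)]))"
```

```text
[ 417.  -132.8  102.3] [ 180.    -0.  -179.9] 38.43262292719909
top blk [325.9 228. ] 236 z22 [505.6   7.8] z28 [505.1   7.9]
top blk [256.3 263.9] 246 z22 [431.4 153.8] z28 [431.3 153. ]
top blk [325.  267.4] 230 z22 [423.   10.3] z28 [423.   10.4]
top red [188.6 238.1] 254 z22 [486.3 295.3] z28 [485.9 293.6]
scene blk [250.9 246.2] 226 z22 [428.7 153.9] z28 [425.2 150. ]
scene blk [306.  288.2] 276 z22 [419.4  10.5] z28 [416.1   7.7]
scene blk [370.1 335.3] 335 z22 [ 412.7 -134.3] z28 [ 409.4 -136.1]
scene red [219.3 194.8] 187 z22 [488.5 299.6] z28 [484.6 294.6]
[188.95391789 238.16061201] [220.20774577 196.48393421]
[188.14186082 237.98035164] [219.85354232 194.38397771]
```

View pics/z6.png

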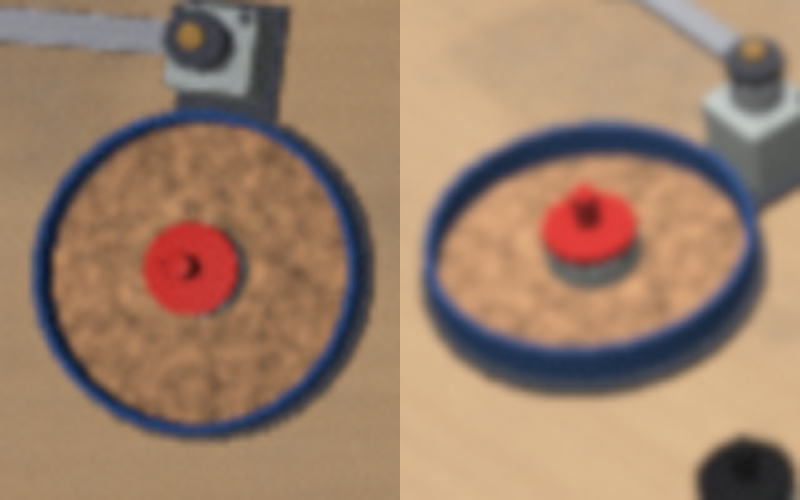

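The red pot is at top px (188.6,238.1). The rim centre is near (190,239), so red is about 2 mm off centre, which is fine. Next is the far black pot.

Request:
{"op": "servo_tool", "data": {
  "rows": [
    [0,-0.01,0.15,0,0.42],
    [0,-0.01,0.28,0,0.42],
    [0,-0.01,0.35,0,0.42],
    [0,-0.01,0.38,0,0.42],
    [0,-0.01,0.38,0,0.42],
    [0,-0.01,0.38,0,0.42],
    [0,-0.01,0.38,0,0],
    [0,-0.01,0.38,0,0],
    [0,-0.01,0.38,0,0],
    [0,-0.01,0.38,0,0],
    [0,-0.01,0.38,0,0]
  ]
}}

```text
time_s: 15.3
ee_pos: [416.7, -136.0, 26.9]
ee_rot: [-180.0, 0.0, 180.0]
force: [-0.3, -1.0, -0.7]
gripper_width: 9.8
gripper_force: 25.0
```

Request:
{"op": "servo_tool", "data": {
  "rows": [
    [0,0,-0.1,0,0],
    [0,0,-0.25,0,0],
    [0,0.1,-0.38,0,0],
    [-0.05,0.3,-0.38,0,0],
    [-0.1,0.5,-0.38,0,0],
    [-0.15,0.7,-0.38,0,0],
    [-0.18,0.85,-0.38,0,0],
    [-0.18,1,-0.38,0,0]
  ]
}}

```text
time_s: 15.97
ee_pos: [453.7, 66.0, 102.9]
ee_rot: [180.0, 0.1, -180.0]
force: [0.7, -1.1, -0.2]
gripper_width: 10.1
gripper_force: 25.0
```

Request:
{"op": "servo_tool", "data": {
  "rows": [
    [0,0.2,0,0,0],
    [0,0.4,0,0,0],
    [0,0.6,0,0,0],
    [0,0.8,0,0,0],
    [0,1,0,0,0],
    [0,1,0,0,0],
    [0,1,0,0,0]
  ]
}}

```text
time_s: 16.55
ee_pos: [452.2, 265.7, 102.3]
ee_rot: [-180.0, -0.0, -179.8]
force: [-0.0, -0.5, -0.7]
gripper_width: 9.6
gripper_force: 25.0
```

Request:
{"op": "servo_tool", "data": {
  "rows": [
    [0,0.15,0,0,0],
    [0,0.273,0,0,0],
    [0,0.273,0,0,0],
    [0,0.273,0,0,0],
    [0,0.273,0.12,0,0],
    [0,0.273,0.22,0,0],
    [0,0.273,0.29,0,0],
    [0,0.273,0.32,0,0],
    [0,0.273,0.335,0,0],
    [0,0.273,0.345,0,0],
    [0,0.273,0.345,0,0],
    [0,0.273,0.345,0,0]
  ]
}}

```text
time_s: 17.55
ee_pos: [453.1, 318.7, 34.4]
ee_rot: [180.0, 0.1, 180.0]
force: [-0.5, -0.6, -0.7]
gripper_width: 9.8
gripper_force: 25.0
```

Request:
{"op": "servo_tool", "data": {
  "rows": [
    [0,0,0.008,0,0],
    [0,0,0.008,0,0],
    [0,0,0.008,0,0.33],
    [0,0,0.008,0,0.33],
    [0,0,0.008,0,0.33],
    [0,0,0.008,0,0.33],
    [0,0,-0.15,0,0.35],
    [0,0,-0.33,0,0.35],
    [0.03,-0.2,-0.33,0,0.4],
    [0.06,-0.4,-0.33,0,0.42],
    [0.107,-0.6,-0.33,0,0.42],
    [0.107,-0.75,-0.33,0,0.42],
    [0.107,-0.822,-0.33,0,0.42],
    [0.107,-0.822,-0.33,0,0.42],
    [0.107,-0.822,-0.33,0,0.42]
  ]
}}

```text
time_s: 18.8
ee_pos: [431.3, 153.9, 99.7]
ee_rot: [180.0, 0.0, 179.9]
force: [-0.3, -0.3, -0.4]
gripper_width: 38.1
gripper_force: 0.0
```

```bash
python3 look.py c
```

```text
[431.3 153.9  99.7] [180.    0.  179.9] 38.14856011530398
top blk [325.9 228. ] 236 z22 [505.6   7.8] z28 [505.1   7.9]
top blk [325.  267.4] 229 z22 [423.   10.3] z28 [423.   10.4]
scene blk [251.  246.4] 247 z22 [428.4 153.4] z28 [425.  149.5]
scene blk [335.5 261.1] 257 z22 [502.    7.8] z28 [498.   5.]
scene blk [305.9 288.2] 285 z22 [419.3  10.6] z28 [416.    7.8]
```

Request:
{"op": "servo_tool", "data": {
  "rows": [
    [0,0,0.15,0,0.42],
    [0,0,0.28,0,0.42],
    [0,0,0.34,0,0.42],
    [0,0,0.366,0,0.42],
    [0,0,0.366,0,0.42],
    [0,0,0.366,0,0.42],
    [0,0,0.366,0,0],
    [0,0,0.366,0,0],
    [0,0,0.366,0,0],
    [0,0,0.366,0,0],
    [0,0,0.366,0,0]
  ]
}}

```text
time_s: 19.82
ee_pos: [431.4, 154.4, 26.8]
ee_rot: [180.0, 0.1, 180.0]
force: [0.1, 0.5, -0.3]
gripper_width: 9.6
gripper_force: 25.0
```

Request:
{"op": "servo_tool", "data": {
  "rows": [
    [0,0,-0.15,0,0],
    [0,0,-0.3,0,0],
    [-0.02,0.1,-0.38,0,0],
    [-0.04,0.3,-0.38,0,0],
    [-0.07,0.5,-0.38,0,0],
    [-0.07,0.616,-0.38,0,0],
    [-0.07,0.616,-0.38,0,0],
    [-0.07,0.616,-0.38,0,0]
  ]
}}

```text
time_s: 20.48
ee_pos: [444.8, 278.2, 102.1]
ee_rot: [-180.0, -0.0, -179.9]
force: [-1.0, -0.8, -0.7]
gripper_width: 10.1
gripper_force: 25.0
```

Request:
{"op": "servo_tool", "data": {
  "rows": [
    [-0.003,-0.01,0.12,0,0],
    [-0.003,-0.01,0.22,0,0],
    [-0.003,-0.01,0.28,0,0],
    [-0.003,-0.01,0.31,0,0],
    [-0.003,-0.01,0.33,0,0],
    [-0.003,-0.01,0.343,0,0],
    [-0.003,-0.01,0.343,0,0],
    [-0.003,-0.01,0.343,0,0]
  ]
}}

```text
time_s: 21.15
ee_pos: [447.4, 275.5, 34.4]
ee_rot: [179.9, 0.2, 180.0]
force: [5.3, 1.5, 0.0]
gripper_width: 9.7
gripper_force: 25.0
```

Request:
{"op": "servo_tool", "data": {
  "rows": [
    [-0.003,0,0.008,0,0],
    [-0.003,0,0.008,0,0],
    [0,0,0.008,0,0.33],
    [0,0,0.008,0,0.33],
    [0,0,0.008,0,0.33],
    [0,0,0.008,0,0.33],
    [0,0,-0.15,0,0.35],
    [0,0,-0.33,0,0.35],
    [0.03,-0.2,-0.33,0,0.4],
    [0.06,-0.4,-0.33,0,0.42],
    [0.107,-0.6,-0.33,0,0.42],
    [0.12,-0.8,-0.33,0,0.42],
    [0.12,-1,-0.33,0,0.42]
  ]
}}

```text
time_s: 22.23
ee_pos: [419.4, 73.9, 99.5]
ee_rot: [-180.0, -0.1, -179.9]
force: [1.1, -0.0, -0.0]
gripper_width: 38.0
gripper_force: 0.0
```

Request:
{"op": "servo_tool", "data": {
  "rows": [
    [0,-0.2,0,0,0.42],
    [0,-0.32,0,0,0.42],
    [0,-0.32,0,0,0.42],
    [0,-0.32,0,0,0.42],
    [0,-0.32,0,0,0.42]
  ]
}}

```text
time_s: 22.65
ee_pos: [421.2, 11.9, 99.5]
ee_rot: [180.0, -0.1, 180.0]
force: [-0.1, -0.5, -0.2]
gripper_width: 38.5
gripper_force: 0.0
```

```bash
python3 look.py d;python3 -c "
import cv2,numpy as np
from h import *
a=cv2.imread('pics/t_d.png');b=cv2.imread('pics/s_d.png')
cv2.imwrite('pics/z7.png',np.hstack([zoom(a,(191,235),(40,50),5),zoom(b,(222,200),(40,50),5)]))"
```

```text
[421.2  11.9  99.5] [ 1.8e+02 -1.0e-01  1.8e+02] 38.472574976481596
top red [188.6 238.2] 255 z22 [486.1 295.3] z28 [485.7 293.6]
scene blk [306.  288.1] 283 z22 [419.6  10.6] z28 [416.2   7.8]
scene red [219.2 195.1] 189 z22 [487.7 299.1] z28 [483.9 294.1]
```

View pics/z7.png

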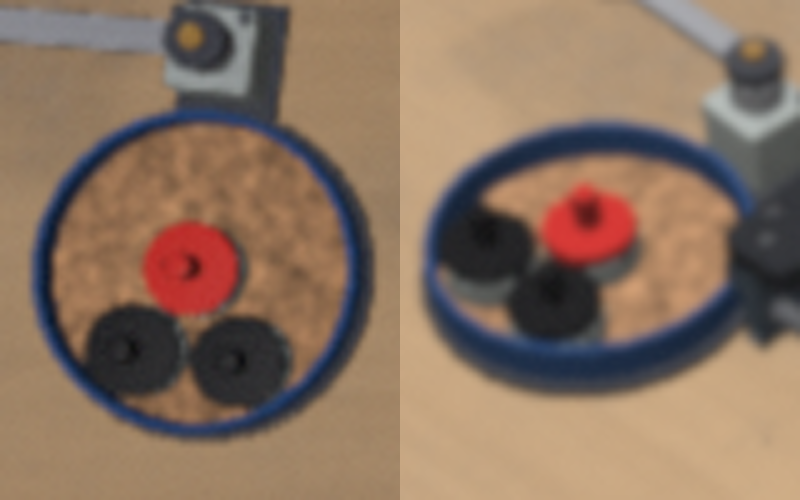

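The red pot and two black pots sit flat in the tin.

Request:
{"op": "servo_tool", "data": {
  "rows": [
    [-0.008,-0.003,0.15,0,0.42],
    [-0.008,-0.003,0.28,0,0.42],
    [-0.008,-0.003,0.34,0,0.42],
    [-0.008,-0.003,0.365,0,0.42],
    [-0.008,-0.003,0.365,0,0.42],
    [-0.008,-0.003,0.365,0,0.42],
    [-0.008,-0.003,0.365,0,0],
    [-0.008,-0.003,0.365,0,0],
    [-0.008,-0.003,0.365,0,0],
    [-0.008,-0.003,0.365,0,0],
    [-0.008,-0.003,0.365,0,0]
  ]
}}

```text
time_s: 23.67
ee_pos: [423.5, 10.9, 27.1]
ee_rot: [180.0, 0.1, 180.0]
force: [0.5, 0.2, 0.2]
gripper_width: 10.0
gripper_force: 25.0
```

Request:
{"op": "servo_tool", "data": {
  "rows": [
    [0,0,-0.15,0,0],
    [0,0,-0.3,0,0],
    [-0.05,0.1,-0.38,0,0],
    [-0.1,0.3,-0.38,0,0],
    [-0.2,0.5,-0.38,0,0],
    [-0.295,0.7,-0.38,0,0],
    [-0.295,0.85,-0.38,0,0],
    [-0.295,1,-0.38,0,0],
    [-0.295,1,-0.38,0,0],
    [-0.295,1,-0.38,0,0]
  ]
}}

```text
time_s: 24.5
ee_pos: [482.0, 211.9, 102.4]
ee_rot: [-180.0, -0.0, -179.8]
force: [-0.4, -0.0, -1.4]
gripper_width: 9.9
gripper_force: 25.0
```

Request:
{"op": "servo_tool", "data": {
  "rows": [
    [0,0.198,0,0,0],
    [0,0.198,0,0,0],
    [0,0.198,0,0,0],
    [0,0.198,0.12,0,0],
    [0,0.198,0.22,0,0],
    [0,0.198,0.28,0,0],
    [0,0.198,0.31,0,0],
    [0,0.198,0.33,0,0],
    [0,0.198,0.343,0,0],
    [0,0.198,0.343,0,0],
    [0,0.198,0.343,0,0]
  ]
}}

```text
time_s: 25.42
ee_pos: [486.3, 255.4, 42.3]
ee_rot: [179.2, 0.6, 179.7]
force: [-9.1, 14.0, 40.0]
gripper_width: 11.2
gripper_force: 44.3
```

Request:
{"op": "servo_tool", "data": {
  "rows": [
    [0,0,-0.1,0,0],
    [0,0,-0.2,0,0],
    [0,0,-0.3,0,0],
    [0,0,-0.3,0,0],
    [0,0,-0.3,0,0]
  ]
}}

```text
time_s: 25.83
ee_pos: [482.8, 249.2, 95.0]
ee_rot: [180.0, 0.1, 179.9]
force: [-0.3, 0.9, -1.1]
gripper_width: 9.9
gripper_force: 25.0
```

```bash
python3 look.py e;python3 -c "
import cv2,numpy as np
from h import *
b=cv2.imread('pics/s_e.png')
cv2.imwrite('pics/z8.png',zoom(b,(230,195),(65,50),6))"
```

```text
[482.8 249.2  95. ] [1.800e+02 1.000e-01 1.799e+02] 9.91071328881324
top blk [325.8 228. ] 233 z22 [505.6   8. ] z28 [505.1   8.1]
scene blk [335.5 261.1] 259 z22 [502.    7.8] z28 [498.   5.]
```

View pics/z8.png

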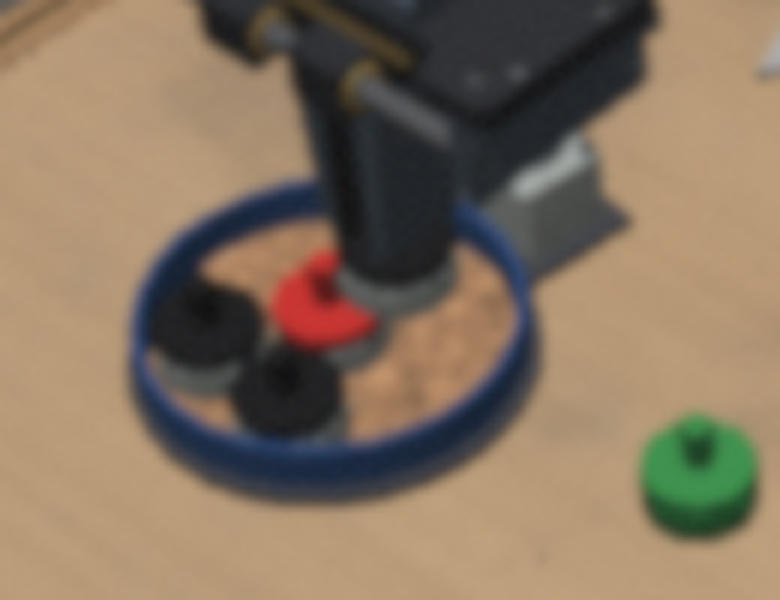

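The red pot and both black pots are still standing. The held pot looks upright; it was caught on the -y rim.

Request:
{"op": "servo_tool", "data": {
  "rows": [
    [-0.008,0.017,0.1,0,0],
    [-0.008,0.017,0.18,0,0],
    [-0.008,0.017,0.22,0,0],
    [-0.008,0.017,0.22,0,0],
    [-0.008,0.017,0.24,0,0],
    [-0.008,0.017,0.255,0,0],
    [-0.008,0.017,0.265,0,0],
    [-0.008,0.017,0.265,0,0]
  ]
}}

```text
time_s: 26.6
ee_pos: [484.0, 253.8, 41.2]
ee_rot: [180.0, 0.0, 180.0]
force: [-0.4, 0.5, -0.5]
gripper_width: 9.8
gripper_force: 25.0
```

No contact; continue down.

Request:
{"op": "servo_tool", "data": {
  "rows": [
    [0,0,0.015,0,0],
    [0,0,0.025,0,0],
    [0,0,0.035,0,0],
    [0,0,0.035,0,0]
  ]
}}

```text
time_s: 26.93
ee_pos: [483.7, 253.8, 33.8]
ee_rot: [-180.0, -0.0, 180.0]
force: [-0.3, 0.1, -0.6]
gripper_width: 9.8
gripper_force: 25.0
```

Request:
{"op": "servo_tool", "data": {
  "rows": [
    [0,0,0.005,0,0],
    [0,0,0.005,0,0.33],
    [0,0,0.005,0,0.33],
    [0,0,0.005,0,0.33],
    [0,0,0.005,0,0.33],
    [0,0,-0.15,0,0.35],
    [0,0,-0.33,0,0.35],
    [-0.03,-0.2,-0.33,0,0.4],
    [-0.06,-0.4,-0.33,0,0.42],
    [-0.1,-0.6,-0.33,0,0.42],
    [-0.111,-0.8,-0.33,0,0.42],
    [-0.111,-1,-0.33,0,0.42],
    [-0.111,-1,-0.33,0,0.42]
  ]
}}

```text
time_s: 28.02
ee_pos: [505.8, 48.1, 100.3]
ee_rot: [-179.9, -0.0, 179.7]
force: [-0.7, -0.5, 1.0]
gripper_width: 38.1
gripper_force: 0.0
```

Request:
{"op": "servo_tool", "data": {
  "rows": [
    [0,-0.2,0,0,0.42],
    [0,-0.225,0,0,0.42],
    [0,-0.225,0,0,0.42],
    [0,-0.225,0,0,0.42],
    [0,-0.225,0,0,0.42]
  ]
}}

```text
time_s: 28.43
ee_pos: [506.1, 9.9, 100.2]
ee_rot: [180.0, 0.0, -180.0]
force: [0.1, -0.1, -0.2]
gripper_width: 38.4
gripper_force: 0.0
```

```bash
python3 look.py f;python3 -c "
import cv2,numpy as np
from h import *
a=cv2.imread('pics/t_f.png');b=cv2.imread('pics/s_f.png')
cv2.imwrite('pics/z9.png',np.hstack([zoom(a,(191,235),(40,50),5),zoom(b,(222,200),(40,50),5)]))"
```

```text
[506.1   9.9 100.2] [ 180.    0. -180.] 38.40556712998945
top red [188.6 238.2] 257 z22 [486.1 295.3] z28 [485.7 293.6]
scene blk [335.5 261.1] 254 z22 [502.    7.8] z28 [498.   5.]
scene red [219.3 195.1] 192 z22 [487.9 298.9] z28 [484. 294.]
```

View pics/z9.png

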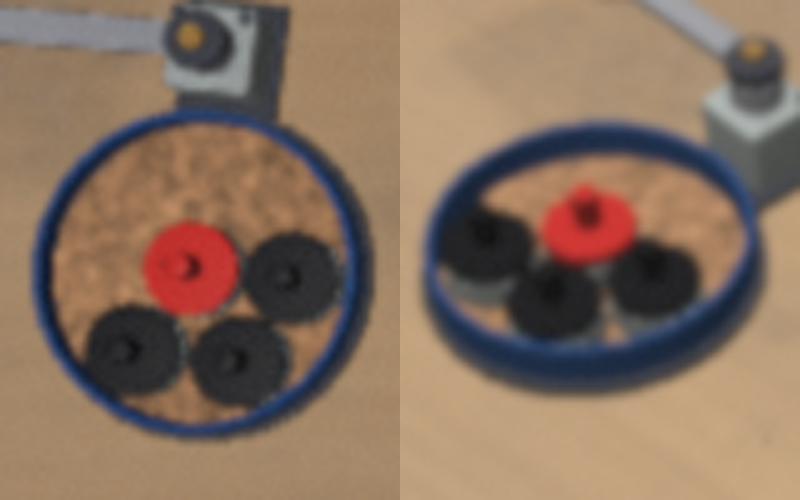

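All four pots in the tin are well seated, and the last black pot hasn't moved.

Request:
{"op": "servo_tool", "data": {
  "rows": [
    [0,-0.005,0.15,0,0.42],
    [0,-0.005,0.28,0,0.42],
    [0,-0.005,0.34,0,0.42],
    [0,-0.005,0.368,0,0.42],
    [0,-0.005,0.368,0,0.42],
    [0,-0.005,0.368,0,0.42],
    [0,-0.005,0.368,0,0],
    [0,-0.005,0.368,0,0],
    [0,-0.005,0.368,0,0],
    [0,-0.005,0.368,0,0],
    [0,-0.005,0.368,0,0]
  ]
}}

```text
time_s: 29.45
ee_pos: [506.3, 7.9, 26.9]
ee_rot: [180.0, 0.0, 180.0]
force: [0.6, -0.2, -0.3]
gripper_width: 9.7
gripper_force: 25.0
```

Request:
{"op": "servo_tool", "data": {
  "rows": [
    [0,0,-0.15,0,0],
    [0,0,-0.3,0,0],
    [-0.05,0.1,-0.38,0,0],
    [-0.08,0.3,-0.38,0,0],
    [-0.082,0.5,-0.38,0,0],
    [-0.082,0.7,-0.38,0,0],
    [-0.082,0.85,-0.38,0,0],
    [-0.082,1,-0.38,0,0],
    [-0.082,1,-0.38,0,0],
    [-0.082,1,-0.38,0,0]
  ]
}}

```text
time_s: 30.28
ee_pos: [522.2, 209.1, 102.4]
ee_rot: [-180.0, -0.0, -179.8]
force: [-0.4, -0.4, 0.0]
gripper_width: 10.3
gripper_force: 25.0
```

Request:
{"op": "servo_tool", "data": {
  "rows": [
    [0,0.2,0,0,0],
    [0,0.325,0,0,0],
    [0,0.325,0,0,0],
    [0,0.325,0,0,0],
    [0,0.325,0.12,0,0],
    [0,0.325,0.22,0,0],
    [0,0.325,0.26,0,0],
    [0,0.325,0.28,0,0],
    [0,0.325,0.3,0,0],
    [0,0.325,0.3,0,0]
  ]
}}

```text
time_s: 31.12
ee_pos: [522.6, 272.2, 42.6]
ee_rot: [-180.0, -0.0, 179.9]
force: [-0.8, 0.2, -2.1]
gripper_width: 9.6
gripper_force: 25.0
```

Request:
{"op": "servo_tool", "data": {
  "rows": [
    [0,0.003,0.015,0,0],
    [0,0.003,0.03,0,0],
    [0,0.003,0.043,0,0],
    [0,0.003,0.043,0,0]
  ]
}}

```text
time_s: 31.45
ee_pos: [522.5, 273.4, 33.8]
ee_rot: [-180.0, -0.0, -180.0]
force: [-0.8, 0.1, -1.5]
gripper_width: 10.1
gripper_force: 25.0
```

Request:
{"op": "servo_tool", "data": {
  "rows": [
    [0,0,0.004,0,0],
    [0,0,0.004,0,0.33],
    [0,0,0.004,0,0.33],
    [0,0,0.004,0,0.33],
    [0,0,0.004,0,0.33],
    [0,0,-0.2,0,0.35],
    [0,0,-0.4,0,0.35],
    [0,-0.2,-0.6,0,0.4],
    [0,-0.4,-0.6,0,0.42],
    [0,-0.6,-0.6,0,0.42],
    [0,-0.8,-0.6,0,0.42],
    [0,-1,-0.6,0,0.42],
    [0,-1,-0.6,0,0.42],
    [0,-1,-0.6,0,0.42]
  ]
}}

```text
time_s: 32.62
ee_pos: [522.5, 71.4, 154.2]
ee_rot: [180.0, 0.0, 179.7]
force: [-1.2, 0.1, 0.4]
gripper_width: 38.4
gripper_force: 0.0
```

```bash
python3 look.py g;python3 -c "
import cv2,numpy as np
from h import *
a=cv2.imread('pics/t_g.png');b=cv2.imread('pics/s_g.png')
cv2.imwrite('pics/z10.png',np.vstack([np.hstack([zoom(a,(165,235),(60,50),4),zoom(b,(222,200),(40,50),4)]),zoom(b,(330,330),(200,50),2)]))"
```

```text
[522.5  71.4 154.2] [180.    0.  179.7] 38.38182662824711
top blk [199.9 221. ] 277 z22 [522.1 272.1] z28 [521.5 270.5]
top red [188.6 238.2] 254 z22 [486.1 295.3] z28 [485.7 293.6]
scene red [219.3 195.1] 194 z22 [487.9 298.9] z28 [484. 294.]
```

View pics/z10.png

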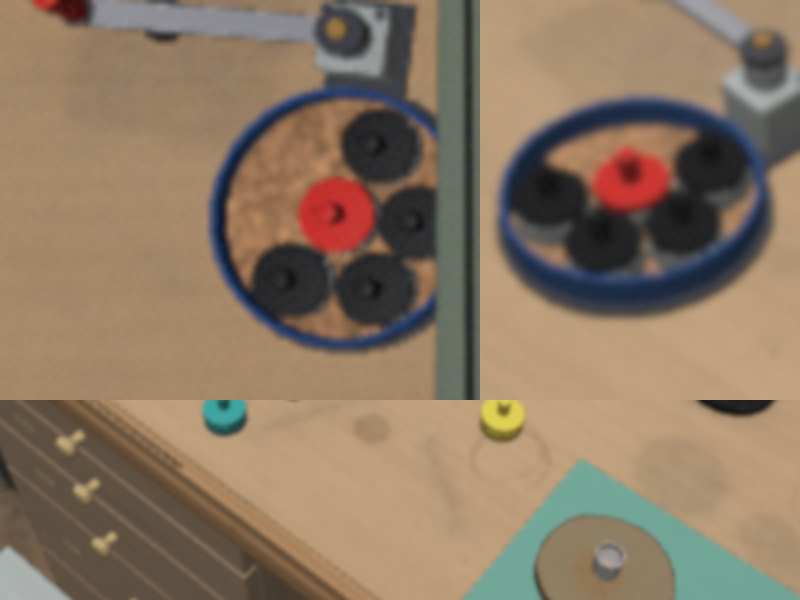

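All five pots are packed flat, and the loupe is on the disc. The handle is at top px (122,185), so the lever is still open.

Request:
{"op": "servo_tool", "data": {
  "rows": [
    [0,0.2,0,0,0.42],
    [0,0.4,0,0,0.42],
    [0,0.6,0,0,0.42],
    [-0.1,0.8,0,0,0.42],
    [-0.2,1,0,0,0.42]
  ]
}}

```text
time_s: 33.13
ee_pos: [558.7, 272.3, 154.1]
ee_rot: [180.0, -0.0, -179.8]
force: [1.7, 0.1, 0.6]
gripper_width: 38.1
gripper_force: 0.0
```

Request:
{"op": "servo_tool", "data": {
  "rows": [
    [-0.06,0.2,0,0,0.42],
    [-0.138,0.4,0,0,0.42],
    [-0.138,0.6,0,0,0.42],
    [-0.138,0.722,0,0,0.42],
    [-0.138,0.722,0,0,0.42],
    [-0.138,0.722,0,0,0.42],
    [-0.138,0.722,0,0,0.42]
  ]
}}

```text
time_s: 33.72
ee_pos: [586.4, 413.1, 153.4]
ee_rot: [-179.9, -0.1, -179.9]
force: [0.1, 0.2, -0.0]
gripper_width: 38.4
gripper_force: 0.0
```

Request:
{"op": "servo_tool", "data": {
  "rows": [
    [-0.015,0.01,0,0,0.42],
    [-0.015,0.01,0.15,0,0.42],
    [-0.015,0.01,0.3,0,0.42],
    [-0.015,0.01,0.39,0,0.42],
    [-0.015,0.01,0.42,0,0.42],
    [-0.015,0.01,0.42,0,0.42],
    [-0.015,0.01,0.42,0,0],
    [-0.015,0.01,0.42,0,0],
    [-0.015,0.01,0.42,0,0],
    [-0.015,0.01,0.42,0,0],
    [-0.015,0.01,0.42,0,0]
  ],
  "force": 8
}}

```text
time_s: 34.63
ee_pos: [591.4, 416.3, 71.8]
ee_rot: [179.8, 0.2, 180.0]
force: [0.4, 3.4, 1.8]
gripper_width: 13.5
gripper_force: 8.0
```

Request:
{"op": "servo_tool", "data": {
  "rows": [
    [0.0735,0.0035,0,0,0],
    [0.1655,-0.003,0,0,0],
    [0.2565,-0.0225,0,0,0],
    [0.343,-0.0535,0,0,0],
    [0.4245,-0.097,0,0,0],
    [0.4995,-0.1515,0,0,0],
    [0.5655,-0.216,0,0,0],
    [0.6225,-0.2885,0,0,0],
    [0.669,-0.369,0,0,0],
    [0.7035,-0.4545,0,0,0],
    [0.7215,-0.5215,0,0,0],
    [0.731,-0.578,0,0,0],
    [0.7345,-0.613,0,0,0],
    [0.7345,-0.613,0,0,0],
    [0.7345,-0.613,0,0,0]
  ]
}}

```text
time_s: 35.88
ee_pos: [443.9, 295.8, 70.9]
ee_rot: [179.5, 0.1, 179.8]
force: [-5.6, 15.8, 3.0]
gripper_width: 20.7
gripper_force: 8.0
```

Request:
{"op": "servo_tool", "data": {
  "rows": [
    [0,0.01,0,0,0.2],
    [0,0.01,0,0,0.42],
    [0,0.01,0,0,0.42],
    [0,0.01,0,0,0.42],
    [0,0.01,0,0,0.42],
    [0,0.01,-0.15,0,0.42],
    [0,0.01,-0.35,0,0.42],
    [0,0.01,-0.5,0,0.42],
    [0.1,-0.3,-0.6,0,0.42],
    [0.1,-0.6,-0.6,0,0.42],
    [0.1,-0.9,-0.6,0,0.42],
    [0.1,-1,-0.6,0,0.42],
    [0.1,-1,-0.6,0,0.42],
    [0.1,-1,-0.6,0,0.42],
    [0.1,-1,-0.6,0,0.42]
  ]
}}

```text
time_s: 37.13
ee_pos: [423.4, 89.8, 190.1]
ee_rot: [-180.0, 0.0, 179.7]
force: [0.5, 0.8, -0.0]
gripper_width: 38.1
gripper_force: 0.0
```

```bash
python3 look.py h;python3 -c "
import cv2,numpy as np
from h import *
a=cv2.imread('pics/t_h.png');b=cv2.imread('pics/s_h.png')
cv2.imwrite('pics/z11.png',np.vstack([np.hstack([zoom(a,(180,235),(60,50),4),zoom(b,(222,200),(40,50),4)]),zoom(b,(330,330),(200,50),2)]))"
```

```text
[423.4  89.8 190.1] [-180.     0.   179.7] 38.0569852814568
scene red [218.9 195.8] 178 z22 [485.9 298.1] z28 [482.1 293.1]
```

View pics/z11.png

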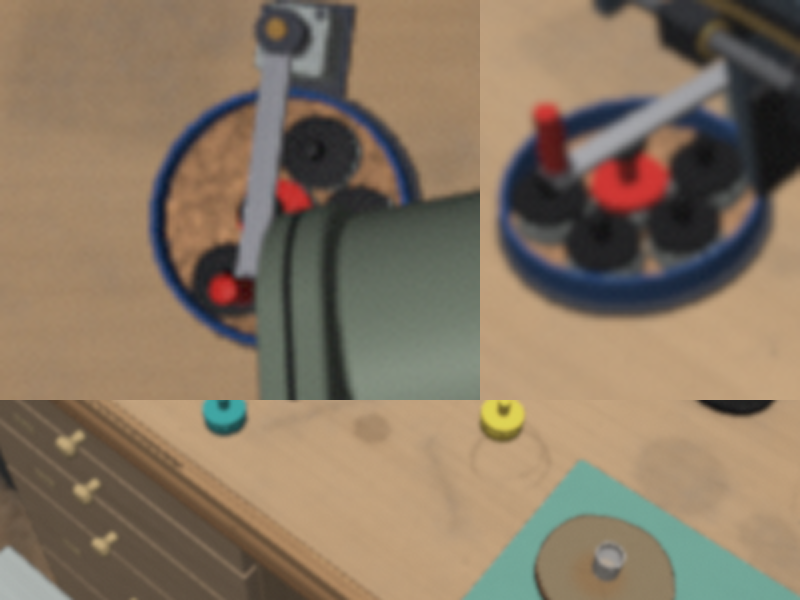

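The handle is at top px (175,257), which puts the lever at about 0 rad on its stop. The pots are flat, the loupe is on the disc and the arm is clear.

```bash
python3 -c "
from workcell import job_done
print(job_done())"
```

```text
the job is handed in; nothing more can be done
None
```

The job is handed in, with no verdict returned: the final pictures show the red pot in the middle with all four black pots chained round it, the loupe standing on the disc, the lever shut on its stop and the arm clear.

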